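# Slide the flange and the bearing block into their nests

### The job

Slide the round iron flange and the rectangular iron bearing block across the table into the fixed nests that match their shapes, each pushed in until it is fully home against the back of its nest. Keep both flat on the table, never lifting or tipping them, and do not disturb the chrome sleeve or the pale green end cap.

Things in the scene. Friction and masses are not known exactly. Their poses are not given: they have to be found in the camera images.
- flange: Loose dark iron roller flange, about 0.85 kg: a flat disc 110 mm in diameter and 22 mm thick with a 64 mm wide boss rising to 27 mm, too wide for a gripper. Origin: centre of its underside; z up.
- block: Loose dark iron bearing block, about 0.8 kg: a rectangular base 116 mm long (its x) by 92 mm wide (its y) and 24 mm thick, with a cylindrical bearing barrel 52 mm wide and 88 mm long lying across its top along y, to a height of 54 mm. Its two ends are alike. Origin: centre of its underside; z up.
- round_nest: Fixed grey steel nest, no floor: U of bars 24 mm high, 12 mm thick, with a round inside 116 mm wide for the flange (3 mm play each side). Its mouth, with flared lips, faces its -x (towards the robot), 43 mm before the origin. Origin: on the table, where the flange's centre lies when fully home; x: direction of entry. Outside: 67 mm ahead of and 76 mm to each side of the origin.
- square_nest: Fixed grey steel nest, no floor: U of bars 24 mm high, 12 mm thick, square inside 98 mm wide for the block (3 mm play each side), a 92 mm end first, either way round. Its mouth, with flared lips, faces its -x (towards the robot), 43 mm before the origin. Origin: on the table, where the block's centre lies when fully home; x: direction of entry. Outside: 70 mm ahead, 67 mm to each side.
- sleeve: Bystander: loose chrome spacer sleeve standing upright, 54 mm in diameter, 60 mm tall, open bore. Origin: centre of its underside. Must stay where it is.
- end_cap: Bystander: loose pale green plastic end cap, a 74 mm disc with a 50 mm hub, 38 mm tall. Origin: centre of its underside. Must stay where it is.
There are look-alikes about, which are no part of the job. Leave any red look-alike of the flange alone.

How it is judged:
At the end, for the whole second after the job is handed in: The flange lies flat in the round nest and the block flat in the square nest, each within 6 mm of its fully-home place along and across the nest, the block's long axis within 0.08 rad of the nest's, both flat and at rest; the sleeve and the end cap are within 20 mm of where they began (x of flange in the frame of round_nest between -0.006 and 0.006 m and y of flange in the frame of round_nest between -0.006 and 0.006 m and x of block in the frame of square_nest between -0.006 and 0.006 m and y of block in the frame of square_nest between -0.006 and 0.006 m and angle between the x axis of block and the x axis of square_nest, either way round below 0.08 rad and height (world z) of each of flange, block below 0.004 m and angle between each of flange, block's own z axis and vertical below 0.05 rad and distance of each of sleeve, end_cap from where it was at the start of the episode below 0.02 m and linear speed of each of flange, block below 0.01 m/s); the robot touches nothing.
It fails at once if the flange or the block is lifted off the table (more than 12 mm) or tipped (more than 0.25 rad) (height (world z) of any of flange, block above 0.012 m or angle between any of flange, block's own z axis and vertical above 0.25 rad).
It fails at once if the sleeve or the end cap is moved more than 20 mm or tipped over (distance of any of sleeve, end_cap from where it was at the start of the episode above 0.02 m or angle between any of sleeve, end_cap's own z axis and vertical above 0.4 rad).
It also fails if it takes over 72 s, if anything falls off the work surface, if the arm or the gripper's body presses on something with over 40 N, if the wrist force passes 120 N, or if a joint passes its speed limit or range.

### The arm

A 6-joint arm with a two-finger parallel gripper is mounted at the origin on the work surface. World frame = base frame: x ahead of the robot, y to its left, z up, the work surface at z = 0. Lengths are in m, angles in rad, forces in N, time in s.
With the tool pointing down it reaches from about 0.375 to 0.975 m from the base axis. Payload 3.8 kg.
Tool frame: the origin (TCP) lies at the centre of the arm's flange, where the gripper is bolted on; the fingertips stand 173 mm ahead of it and the grasp point (between the pads) lies 155 mm ahead of it (bot.tip_reach is the distance from the TCP to the fingertips, in m); z points along the fingers, y is the line along which they close (so a half turn about z gives the same grasp; the last joint's range is limited). The gripper opens to 85 mm and grips with 20 to 120 N. Pads are 22 mm wide; open, the fingers measure 114 mm over their backs; the gripper's body (76 mm by 85 mm) begins 54 mm behind the grasp point. The pads swing forward as they close: fully open they stand 13 mm farther back than shut.
Start: joints at [-1.147, 0.264, 1.604, -0, 1.274, -0.037], TCP at [0.3, -0.605, 0.405] pointing down, gripper open.
Joint ranges: [-2.63, 2.63], [-0.94, 2.18], [0.31, 2.57], [-1.31, 4.45], [0, 2.66], [-2.55, 2.55]. Speed limits (rad/s): [2.57, 2.57, 3.14, 3.14, 3.14, 3.14].

### API

Orientations are given as a rotation vector (axis times angle).
In Python, from workcell import bot gives the robot as it stands.
- The arm moves only by the tool drive_tool, never from a script. Its arguments are lists of equal length, an entry for each row: "claw": the finger opening in mm, from 0 to 85.4; "slide": the shift along the world's x, y, z each as a share of 0.5 m, from -1 to 1, a list of three; "yaw": the turn about the world's z as a share of 180 degrees, from -1 to 1. A call has 1 to 8 rows; each row is the pose to reach, as a shift and turn from the pose commanded when the call began, turning the shorter way round; what a row does not reach only later rows make up. A row lasts 1/12 s, in which the tool goes at most 41.7 mm and 7.16 degrees, less where a joint would pass 70% of its speed; a pose out of reach is approached as far as the arm can. A call with a number of a shift or a turn outside -1 to 1 is refused whole. A call with a gripper value outside its range is refused whole. The fingers move at their own pace and stop on an object; "newtons" is the grip in N (left out, the last holds). Time passes only in rows, so rows that repeat a pose let the fingers close. It gives the time, the measured TCP pose, the force, the opening and the grip force at its end, in the units of the state.
- bot.read_state(): the state, without advancing time (a new reading comes with each control period).
- bot.read_camera(name): name is "scene" or "side" or "wrist"; returns a dict with "color" (400x640x3 uint8, red, green, blue), "depth" (400x640 float32, m along the optical axis (not along the pixel's ray), 0 where there is no reading), "mtx" (3x3 intrinsics, pixels), "eye" and "rotation" of the camera in the world. Camera axes: x right, y up, looking along -z (the intrinsics and any distortion apply to the point x, -y, -z); pixel columns grow to the right and rows downward; lengths in m; the calibration is good to about 2 mm. The wrist camera is an equidistant fisheye: a pixel r from the principal point sees the ray r / f radians off the axis. A picture is of the moment at which its call begins.
- bot.finish_job(): hands the job in; it is judged then, once.
The state is a dict: "time": time; "q": joint angles; "joint_vel": joint speeds; "joint_torque": joint torques, N m; "tool_pos": TCP position; "tcp_rot": TCP orientation; "wrist_force": force on the tool from outside, world axes, zero at the start; "torque": the same for the moment, N m; "width": opening from 0.0 (shut) to 1.0 (fully open); "grip_force": force on a finger pad.
Only numpy, scipy, OpenCV 4.12 (cv2) and the standard library are available. Lean on these libraries where they do the work, as an engineer would, in place of code of your own. Each camera call takes 0.05 s, during which the arm holds its last target. There are 200 camera calls.

## Working session

There is one attempt and no reset: what is moved stays moved. The work goes in short steps, Python scripts to look and compute and a tool call to move; the robot and the scene stay as the last step left them, time stands still between calls to the robot, and variables do not carry over. Pictures are saved under pics/ and viewed, at most 10 in all, crops included, and the job is handed in when it is done.

Besides the shell and the picture viewer there is one more tool, called after "Request:" by a JSON object that holds its "op" and its "data", one argument or row to a line. drive_tool: Moves the arm, as the interface text tells. Shift numbers are shares of 0.5 m and turn numbers shares of 180 degrees, none past 1 either way. Its arguments: {"type":"object","properties":{"claw":{"type":"array","items":{"type":"number"}},"slide":{"type":"array","items":{"type":"array","items":{"type":"number"}}},"yaw":{"type":"array","items":{"type":"number"}},"newtons":{"type":"number"}},"required":["claw","slide","yaw"]}

```bash
ls; mkdir -p pics
cat > h.py <<'E'
import numpy as np, cv2
from workcell import bot
def cam(n):
    return bot.read_camera(n)
def pts(c):
    K=c['mtx'];d=c['depth'];v,u=np.mgrid[:d.shape[0],:d.shape[1]]
    p=np.stack([(u-K[0,2])/K[0,0]*d,-(v-K[1,2])/K[1,1]*d,-d],-1)
    w=p@np.array(c['rotation']).T+np.array(c['eye']); w[d==0]=np.nan
    return w
def save(c,n): cv2.imwrite('pics/'+n+'.png',c['color'][...,::-1])
E
python3 - <<'E'
from h import *
print(bot.read_state())
for n in('scene','side'):
    c=cam(n);save(c,n);print(n,c['mtx'].tolist(),c['eye'],np.round(c['rotation'],3).tolist(),[k for k in c], (c['depth']==0).mean())
    np.savez(n,**{k:c[k] for k in('color','depth','mtx','eye','rotation')})
E
```

```text
pics
{'time': 0.0, 'q': array([-1.14690544e+00,  2.64771599e-01,  1.60536768e+00,  1.05825959e-06,
        1.27368741e+00, -3.69041438e-02]), 'joint_vel': array([-1.97583030e-04, -1.35359977e-03, -2.58344635e-04, -2.40655258e-03,
        6.46968054e-05,  1.10204105e-04]), 'joint_torque': array([ 3.13389166e-03, -5.15110123e+01, -3.67307997e+01,  5.01165607e-05,
        1.28506144e-02,  4.94516871e-05]), 'tool_pos': array([ 0.30000321, -0.60429201,  0.40335257]), 'tcp_rot': array([-3.05644369e+00, -7.16927208e-01,  6.72751179e-04]), 'wrist_force': array([ 0.0339567 , -0.63746272,  0.05606578]), 'torque': array([0.00803061, 0.01343726, 0.03525196]), 'grip_force': 0.0, 'width': 0.9968903456488126}
scene [[513.8908280044914, 0.0, 319.96643553357916], [0.0, 513.8908280044914, 203.08882879917215], [0.0, 0.0, 1.0]] [1.236701   0.45798774 1.02535385] [0.424, 0.755, 2.033] ['color', 'depth', 'mtx', 'eye', 'rotation'] 0.0039921875
side [[455.44101143863554, 0.0, 331.59022505138967], [0.0, 455.44101143863554, 198.52751894243244], [0.0, 0.0, 1.0]] [3.20168880e-04 5.56429954e-01 8.34546135e-01] [0.351, -0.882, -2.258] ['color', 'depth', 'mtx', 'eye', 'rotation'] 0.00390234375
```

View pics/scene.png

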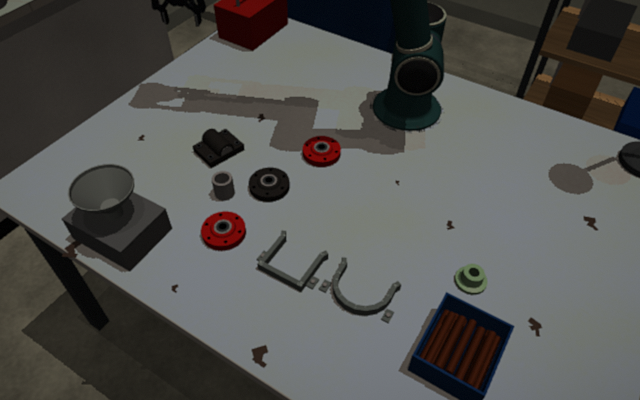

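View pics/side.png

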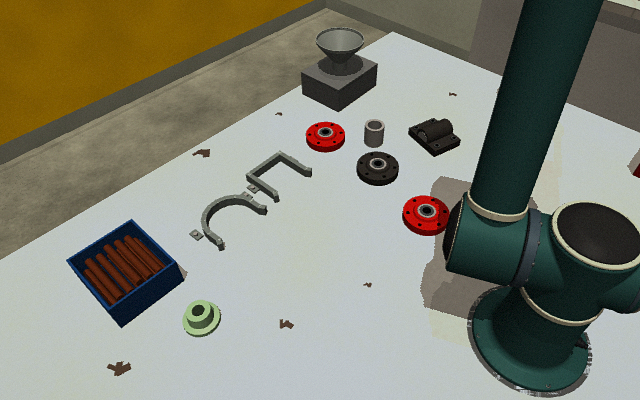

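The scene view shows the dark flange at about (269,183), the block at (218,146), the sleeve at (223,185) and red look-alikes at (322,150) and (223,230). The square nest is at (292,262), the round nest at (365,288) and the cap at (471,278). The side view agrees.

```bash
sed -i "s/np.array(c\['rotation'\]).T/cv2.Rodrigues(np.array(c['rotation'],float))[0].T/" h.py
cat > m.py <<'E'
from h import *
S={}
for n in('scene','side'):
    c=dict(np.load(n+'.npz')); w=pts(c); S[n]=(c,w)
    z=w[...,2]; xy=w[...,:2]
    roi=(w[...,0]>.25)&(w[...,0]<1.1)&(abs(w[...,1])<.6)
    t=roi&(abs(z)<.008); print(n,'table z',np.nanmedian(z[t]))
    m=(roi&(z>.010)&(z<.12)).astype(np.uint8)
    k,l,st,ce=cv2.connectedComponentsWithStats(m)
    for i in range(1,k):
        if st[i,4]<120: continue
        s=l==i; p=w[s]; a=p[:,:2].min(0); b=p[:,:2].max(0)
        top=p[p[:,2]>np.percentile(p[:,2],97)-.006]
        r=cv2.minAreaRect((p[:,:2]*1000).astype(np.float32))
        cc=cv2.minEnclosingCircle((p[:,:2]*1000).astype(np.float32))
        print(ce[i].round(),st[i,4],'zmax %.3f'%np.percentile(p[:,2],97),'x',a.round(3),b.round(3),'rgb',np.median(c['color'][s],0),'rect',np.round(r[0]),np.round(r[1]),round(r[2],1),'circ',np.round(cc[0],1),round(cc[1],1))
E
python3 m.py
```

```text
scene table z -0.000741576083160167
[217. 146.] 1142 zmax 0.054 x [ 0.406 -0.426] [ 0.542 -0.306] rgb [21. 19. 17.] rect [ 472. -367.] [ 99. 120.] 74.1 circ [ 473.8 -368.9] 74.5
[321. 150.] 890 zmax 0.030 x [ 0.266 -0.168] [ 0.379 -0.058] rgb [91.  8.  7.] rect [ 323. -113.] [113. 106.] 31.5 circ [ 322.7 -113.9] 58.2
[268. 183.] 1055 zmax 0.029 x [ 0.453 -0.217] [ 0.564 -0.106] rgb [23. 20. 18.] rect [ 510. -161.] [110. 108.] 40.0 circ [ 507.9 -160.2] 57.5
[222. 185.] 498 zmax 0.062 x [ 0.565 -0.276] [ 0.622 -0.219] rgb [32. 30. 29.] rect [ 592. -248.] [58. 52.] 33.0 circ [ 593.3 -247.1] 30.2
[107. 200.] 321 zmax 0.119 x [ 0.802 -0.412] [ 0.864 -0.359] rgb [70. 70. 65.] rect [ 828. -389.] [41. 63.] 65.7 circ [ 831.2 -382. ] 32.9
[120. 229.] 4502 zmax 0.083 x [ 0.756 -0.473] [ 0.915 -0.274] rgb [27. 26. 25.] rect [ 835. -375.] [154. 199.] 2.3 circ [ 836.7 -373.2] 121.7
[222. 230.] 1313 zmax 0.030 x [ 0.642 -0.218] [ 0.753 -0.107] rgb [112.   9.   7.] rect [ 698. -163.] [112. 109.] 32.2 circ [ 696.  -162.3] 57.3
[288. 265.] 887 zmax 0.027 x [ 0.618 -0.039] [0.738 0.098] rgb [66. 69. 63
[... 1186 characters left out ...]
33.8] 84.5
[377. 167.] 1082 zmax 0.030 x [ 0.451 -0.215] [ 0.564 -0.104] rgb [43. 38. 33.] rect [ 505. -159.] [107. 111.] 40.5 circ [ 507.1 -159.3] 57.1
[226. 213.] 781 zmax 0.027 x [0.599 0.131] [0.72  0.284] rgb [111. 116. 104.] rect [662. 208.] [116. 158.] 3.7 circ [644.7 207.2] 87.0
[425. 214.] 1403 zmax 0.031 x [ 0.265 -0.166] [ 0.375 -0.056] rgb [158.  12.   8.] rect [ 321. -111.] [107. 113.] 21.4 circ [ 319.  -111.7] 56.9
[125. 270.] 6412 zmax 0.071 x [0.594 0.381] [0.77  0.533] rgb [26. 25. 32.] rect [682. 457.] [176. 150.] 0.4 circ [682.4 457.2] 114.0
[200. 317.] 945 zmax 0.041 x [0.457 0.376] [0.526 0.448] rgb [158. 189. 134.] rect [489. 413.] [72. 64.] 76.9 circ [493.5 411.6] 37.2
```

```bash
cat > m2.py <<'E'
from h import *
from scipy.optimize import least_squares
for n in('scene','side'):
    c=dict(np.load(n+'.npz')); w=pts(c); z=w[...,2]
    def box(x0,x1,y0,y1,z0,z1): 
        s=(w[...,0]>x0)&(w[...,0]<x1)&(w[...,1]>y0)&(w[...,1]<y1)&(z>z0)&(z<z1); return w[s]*1000
    p=box(.39,.56,-.45,-.29,.019,.028); r=cv2.minAreaRect(p[:,:2].astype(np.float32)); print(n,'block base',np.round(r,1) if 0 else r)
    p=box(.39,.56,-.45,-.29,.045,.06); r=cv2.minAreaRect(p[:,:2].astype(np.float32)); print(' barrel',r)
    p=box(.44,.58,-.23,-.09,.0245,.033); print(' boss',cv2.minEnclosingCircle(p[:,:2].astype(np.float32)),len(p))
    p=box(.44,.58,-.23,-.09,.014,.033); print(' disc',cv2.minEnclosingCircle(p[:,:2].astype(np.float32)))
    # square nest top: bars
    p=box(.59,.76,-.06,.115,.021,.029)
    b=p[(p[:,0]>722)&(p[:,1]>-20)&(p[:,1]<80)]; f=np.polyfit(b[:,1],b[:,0],1); print(' back bar: mid x at y=30',np.polyval(f,30),'yaw deg',-np.degrees(np.arctan(f[0])))
    for lo,hi in((-45,-10),(70,110)):
        a=p[(p[:,1]>lo)&(p[:,1]<hi)&(p[:,0]>640)&(p[:,0]<715)]; f=np.polyfit(a[:,0],a[:,1],1); print(' arm mid y at 668',np.polyval(f,668),np.degrees(np.arctan(f[0])),len(a))
    print(' square mouth minx',np.percentile(p[:,0],1))
    p=box(.58,.74,.12,.295,.021,.029); b=p[p[:,0]>660][:,:2]
    s=least_squares(lambda q:np.hypot(b[:,0]-q[0],b[:,1]-q[1])-q[2],[653,209,64],loss='soft_l1').x; print(' round',s)
    for lo,hi in((120,209),(209,295)):
        a=p[(p[:,1]>lo)&(p[:,1]<hi)&(p[:,0]<650)&(p[:,0]>625)]; f=np.polyfit(a[:,0],a[:,1],1);print(' arm',np.polyval(f,640),np.degrees(np.arctan(f[0])),len(a))
    print(' round mouth: left lips',[(np.round(q[q[:,0]<np.percentile(q[:,0],8)].mean(0))) for q in (p[p[:,1]<209],p[p[:,1]>209])])
E
python3 m2.py
```

```text
scene block base ((472.4444885253906, -367.17926025390625), (98.37098693847656, 119.40611267089844), 73.36927795410156)
 barrel ((474.06494140625, -368.2015380859375), (96.11185455322266, 40.922630310058594), 73.87162780761719)
 boss ((509.8580627441406, -162.123779296875), 52.206661224365234) 281
 disc ((522.90771484375, -176.64952087402344), 74.66482543945312)
 back bar: mid x at y=30 730.2485324943764 yaw deg 1.3269217406416465
 arm mid y at 668 -23.068244299022602 0.6193739893091126 119
 arm mid y at 668 86.50449487514051 2.577683639320779 126
 square mouth minx 623.6228164638226
 round [647.92937038 208.21840094  65.4520783 ]
 arm 143.9969057790192 3.841071349484408 42
 arm 271.8248845269446 2.191915524008659 49
 round mouth: left lips [array([618., 139.,  23.]), array([608., 273.,  23.])]
side block base ((471.63250732421875, -365.4619140625), (93.22320556640625, 120.80332946777344), 73.47067260742188)
 barrel ((469.01727294921875, -364.9779052734375), (93.06084442138672, 43.929771423339844), 74.56939697265625)
 boss ((522.56298828125, -174.06829833984375), 76.20148468017578) 357
 disc ((522.8661499023438, -173.37925720214844), 76.83965301513672)
 back bar: mid x at y=30 728.8542897328612 yaw deg 1.0170688642625931
 arm mid y at 668 -21.061299643286763 1.4154944752784908 105
 arm mid y at 668 88.35738181486698 2.2965050252346235 120
 square mouth minx 618.7122661185583
 round [645.73887333 210.27540139  65.21353341]
 arm 145.8082780094451 2.6091464859757503 48
 arm 273.7580767060321 -1.220315034681192 51
 round mouth: left lips [array([614., 141.,  24.]), array([606., 276.,  24.])]
```

Request:
{"op": "drive_tool", "data": {
  "claw": [74,74,74,74,74,74,74,74],
  "slide": [
    [0.414,0.89,0],
    [0.414,0.89,0],
    [0.414,0.89,0],
    [0.414,0.89,0],
    [0.414,0.89,0],
    [0.414,0.89,0],
    [0.414,0.89,0],
    [0.414,0.89,0]
  ],
  "yaw": [0.376,0.376,0.376,0.376,0.376,0.376,0.376,0.376],
  "newtons": 30
}}

```text
time: 0.77
tool_pos: [0.4409, -0.3003, 0.4043]
tcp_rot: [-2.334, -2.102, 0.0]
wrist_force: [1.4, -0.2, 0.6]
width: 0.865
grip_force: 0.0
```

Request:
{"op": "drive_tool", "data": {
  "claw": [74,74,74,74,74,74,74,74],
  "slide": [
    [0.132,0.284,0],
    [0.132,0.284,0],
    [0.132,0.284,0],
    [0.132,0.284,0],
    [0.132,0.284,-0.3],
    [0.132,0.284,-0.3],
    [0.132,0.284,-0.3],
    [0.132,0.284,-0.3]
  ],
  "yaw": [0.056,0.056,0.056,0.056,0.056,0.056,0.056,0.056]
}}

```text
time: 1.43
tool_pos: [0.5047, -0.159, 0.2501]
tcp_rot: [-2.142, -2.291, 0.004]
wrist_force: [-0.2, -0.0, -0.1]
width: 0.865
grip_force: 0.0
```

Run:
```python
from h import *
c=cam('wrist');save(c,'w1');s=bot.read_state();print(s['tool_pos'],s['tcp_rot'],s['width'],c['mtx'].tolist(),c['eye'],c['rotation'])
np.savez('w1',**{k:c[k] for k in('color','depth','mtx','eye','rotation')})
```

```text
[ 0.502725   -0.15850628  0.24583591] [-2.13777645 -2.28506756  0.00824232] 0.864651327385161 [[309.70691628693146, 0.0, 321.6043924560383], [0.0, 309.70691628693146, 198.57775853338583], [0.0, 0.0, 1.0]] [ 0.49963004 -0.08258924  0.21979601] [-0.30304337 -0.00433517  0.06780419]
```

View pics/w1.png

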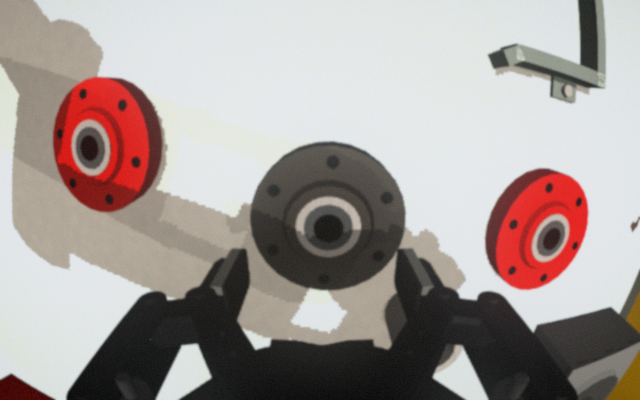

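The wrist view shows the dark flange centred at about (328,222), with its bore at (328,228), between the open fingers. The red ones are at (95,147) and (540,235).

```bash
cat >> h.py <<'E'
def fray(c,u,v,z):
    K=c['mtx'];R=cv2.Rodrigues(np.array(c['rotation'],float))[0];e=np.array(c['eye'])
    x=(np.asarray(u,float)-K[0,2]);y=(np.asarray(v,float)-K[1,2]);r=np.hypot(x,y)+1e-9;t=r/K[0,0]
    d=np.stack([x/r*np.sin(t),-y/r*np.sin(t),-np.cos(t)],-1)@R.T
    return e+d*((z-e[2])/d[...,2])[...,None]
def ellip(c,box,thr,z):
    x0,x1,y0,y1=box;g=cv2.GaussianBlur(c['color'].max(2),(3,3),0)[y0:y1,x0:x1]
    k=max(cv2.findContours((g<thr).astype(np.uint8),cv2.RETR_EXTERNAL,cv2.CHAIN_APPROX_NONE)[0],key=cv2.contourArea)[:,0]+[x0,y0]
    w=fray(c,k[:,0],k[:,1],z);return k,w
E
python3 - <<'E'
from h import *
c=dict(np.load('w1.npz'));print(fray(c,np.array([328.]),np.array([228.]),.024))
g=c['color'][140:245,245:412].max(2)
k,w=ellip(c,(310,347,210,246),45,.024);e=cv2.minEnclosingCircle((w[:,:2]*1000).astype(np.float32));print('bore',e)
d=np.array([[251,213],[405,213],[330,142],[266,170],[391,170]]);w=fray(c,d[:,0],d[:,1],.022)[:,:2]
from scipy.optimize import least_squares
print(least_squares(lambda q:np.hypot(*(w-q[:2]).T)-q[2],[.507,-.16,.055]).x)
s=bot.read_state();print(s['tool_pos'],s['tcp_rot'],s['joint_vel'])
E
```

```text
[[ 0.50838718 -0.16448976  0.024     ]]
bore ((508.45849609375, -165.33929443359375), 10.1935396194458)
[ 0.50826553 -0.15939615  0.05384643]
[ 0.502725   -0.15850628  0.24583591] [-2.13777645 -2.28506756  0.00824232] [-0.00653815 -0.04447849 -0.01600097  0.00102004  0.14712165 -0.00032391]
```

Request:
{"op": "drive_tool", "data": {
  "claw": [74,74],
  "slide": [
    [0,0,-0.05],
    [0,0,-0.05]
  ],
  "yaw": [0,0]
}}

```text
time: 1.65
tool_pos: [0.5047, -0.1596, 0.2259]
tcp_rot: [-2.142, -2.288, 0.005]
wrist_force: [-0.3, -0.2, -0.6]
width: 0.871
grip_force: 0.0
```

Request:
{"op": "drive_tool", "data": {
  "claw": [76,76,76,76],
  "slide": [
    [0.006,0,0],
    [0.006,0,0],
    [0.006,0,0],
    [0.006,0,0]
  ],
  "yaw": [0,0,0,0]
}}

```text
time: 1.98
tool_pos: [0.5108, -0.1608, 0.2318]
tcp_rot: [2.145, 2.291, 0.002]
wrist_force: [-0.7, -0.4, 0.2]
width: 0.89
grip_force: 0.0
```

Request:
{"op": "drive_tool", "data": {
  "claw": [76,76,76,76,76,76],
  "slide": [
    [-0.004,0,-0.02],
    [-0.004,0,-0.04],
    [-0.004,0,-0.06],
    [-0.004,0,-0.06],
    [-0.004,0,-0.06],
    [-0.004,0,-0.06]
  ],
  "yaw": [0,0,0,0,0,0]
}}

```text
time: 2.48
tool_pos: [0.5076, -0.1603, 0.1991]
tcp_rot: [-2.146, -2.293, 0.001]
wrist_force: [-0.4, -0.0, -0.0]
width: 0.891
grip_force: 0.0
```

Run:
```python
from h import *
c=cam('wrist');save(c,'w2');s=bot.read_state();print(s['tool_pos'],s['wrist_force'])
```

```text
[ 0.50784302 -0.16038478  0.19959073] [ 0.2155465  -0.76007326  0.35313493]
```

View pics/w2.png

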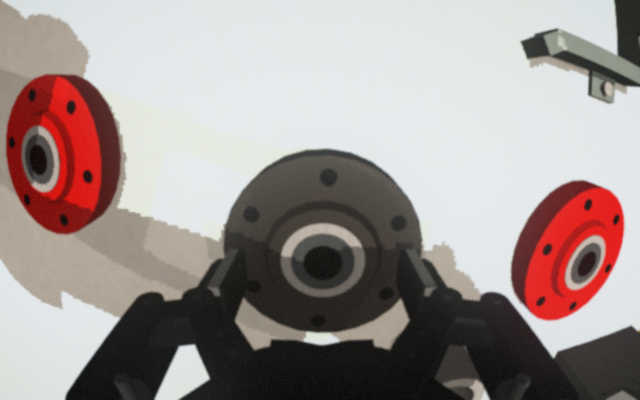

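The flange is centred at (323,260), with fingertips on either side at (238,252) and (405,252), still above the disc.

Request:
{"op": "drive_tool", "data": {
  "claw": [76,76,76,76,76,76],
  "slide": [
    [0,0,-0.004],
    [0,0,-0.008],
    [0,0,-0.012],
    [0,0,-0.014],
    [0,0,-0.014],
    [0,0,-0.014]
  ],
  "yaw": [0,0,0,0,0,0]
}}

```text
time: 3.03
tool_pos: [0.5077, -0.1603, 0.1926]
tcp_rot: [-2.147, -2.293, 0.0]
wrist_force: [0.4, -0.3, -0.1]
width: 0.893
grip_force: 0.0
```

Request:
{"op": "drive_tool", "data": {
  "claw": [76,76,76,76,76],
  "slide": [
    [0,0,-0.002],
    [0,0,-0.004],
    [0,0,-0.006],
    [0,0,-0.006],
    [0,0,-0.006]
  ],
  "yaw": [0,0,0,0,0]
}}

```text
time: 3.45
tool_pos: [0.5077, -0.1603, 0.1896]
tcp_rot: [-2.147, -2.293, 0.0]
wrist_force: [0.7, -0.1, -0.1]
width: 0.891
grip_force: 0.0
```

Request:
{"op": "drive_tool", "data": {
  "claw": [76,76,76,76],
  "slide": [
    [0,0,-0.002],
    [0,0,-0.004],
    [0,0,-0.004],
    [0,0,-0.004]
  ],
  "yaw": [0,0,0,0]
}}

```text
time: 3.78
tool_pos: [0.5077, -0.1603, 0.1876]
tcp_rot: [-2.147, -2.293, 0.0]
wrist_force: [0.2, -0.8, 0.2]
width: 0.891
grip_force: 0.0
```

Request:
{"op": "drive_tool", "data": {
  "claw": [76,76,76,76],
  "slide": [
    [0,0,-0.002],
    [0,0,-0.004],
    [0,0,-0.004],
    [0,0,-0.004]
  ],
  "yaw": [0,0,0,0]
}}

```text
time: 4.12
tool_pos: [0.5078, -0.1604, 0.1858]
tcp_rot: [2.147, 2.293, 0.0]
wrist_force: [-0.3, 0.1, 2.0]
width: 0.884
grip_force: 0.9
```

Request:
{"op": "drive_tool", "data": {
  "claw": [76,70,60,55,55,55,55,55],
  "slide": [
    [0,0,0.01],
    [0,0,0.01],
    [0,0,0.01],
    [0,0,0.01],
    [0,0,0.01],
    [0,0,0.01],
    [0,0,0.01],
    [0,0,0.01]
  ],
  "yaw": [0,0,0,0,0,0,0,0],
  "newtons": 30
}}

```text
time: 4.78
tool_pos: [0.5079, -0.1605, 0.1917]
tcp_rot: [2.147, 2.293, -0.0]
wrist_force: [-1.9, 0.2, 7.2]
width: 0.686
grip_force: 27.9
```

Run:
```python
from h import *
c=cam('wrist');cv2.imwrite('pics/w3.png',cv2.resize(c['color'][180:360,180:460,::-1],None,fx=2.5,fy=2.5));s=bot.read_state();print(s['tool_pos'],s['wrist_force'],s['width'],s['grip_force'])
```

```text
[ 0.50789803 -0.16047524  0.1916607 ] [-1.7354703  -0.35813746  6.60524106] 0.6916135113719123 27.90042758162599
```

View pics/w3.png

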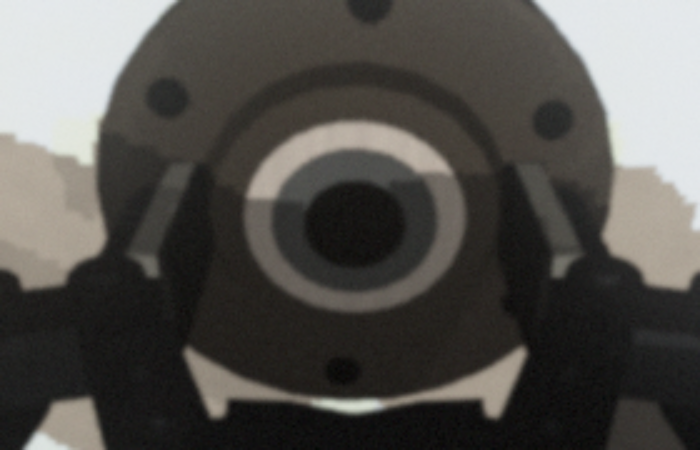

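The fingers sit against the boss on both sides at crop (185,230) and (515,230), so the grip is good.

Request:
{"op": "drive_tool", "data": {
  "claw": [55,55,55,55,55,55,55,55],
  "slide": [
    [0,0,0.002],
    [0,0.02,0.002],
    [-0.006,0.05,0.002],
    [-0.012,0.08,0.002],
    [-0.016,0.11,0.002],
    [-0.016,0.14,0.002],
    [-0.016,0.16,0.002],
    [-0.016,0.16,0.002]
  ],
  "yaw": [0,0,0,0,0,0,0,0]
}}

```text
time: 5.5
tool_pos: [0.5003, -0.0793, 0.1924]
tcp_rot: [2.145, 2.294, 0.002]
wrist_force: [0.7, 2.7, 4.7]
width: 0.68
grip_force: 29.3
```

```bash
cat > fl.py <<'E'
from h import *
s=bot.read_state();print(s['tool_pos'].round(4),s['wrist_force'].round(1),s['width'].round(3),s['grip_force'].round(1))
for n in('scene','side'):
    c=cam(n);w=pts(c);z=w[...,2];m=c['color'].max(2)
    T=s['tool_pos']
    q=(np.hypot(w[...,0]-T[0],w[...,1]-T[1])<.09)&(z>.010)&(z<.024)&(m<70)
    p=(w[q][:,:2]*1000).astype(np.float32)
    if len(p)>50: print(n,len(p),cv2.minEnclosingCircle(p),p.min(0),p.max(0),'z98 %.4f'%np.percentile(w[q][:,2],98))
E
python3 fl.py
```

```text
Traceback (most recent call last):
  File "fl.py", line 2, in <module>
    s=bot.read_state();print(s['tool_pos'].round(4),s['wrist_force'].round(1),s['width'].round(3),s['grip_force'].round(1))
                                                                              ^^^^^^^^^^^^^^^^
AttributeError: 'float' object has no attribute 'round'
```

```bash
sed -i "s/s\['width'\].round(3),s\['grip_force'\].round(1)/s['width'],s['grip_force']/" fl.py; python3 fl.py
```

```text
[ 0.5003 -0.0793  0.1924] [0.7 2.7 4.7] 0.6795140818937402 29.29275002097711
scene 571 ((502.64105224609375, -79.39315795898438), 56.68840026855469) [ 445.98343 -131.77943] [559.2987   -24.364536] z98 0.0238
side 555 ((499.5925598144531, -78.50504302978516), 57.05961608886719) [ 443.69458 -130.8179 ] [552.6727  -23.53615] z98 0.0239
```

Request:
{"op": "drive_tool", "data": {
  "claw": [55,55,55,55,55,55,55,55],
  "slide": [
    [0,0.03,0],
    [0,0.06,0],
    [0,0.1,0],
    [0,0.14,0],
    [0,0.18,0],
    [0,0.22,0],
    [0,0.26,0],
    [0,0.3,0]
  ],
  "yaw": [0,0,0,0,0,0,0,0]
}}

```text
time: 6.27
tool_pos: [0.5005, 0.0689, 0.1924]
tcp_rot: [2.144, 2.292, -0.002]
wrist_force: [0.1, -8.0, 6.4]
width: 0.678
grip_force: 28.9
```

Request:
{"op": "drive_tool", "data": {
  "claw": [55,55,55,55,55,55,55,55],
  "slide": [
    [0,0.04,0],
    [0,0.08,0],
    [0,0.12,0],
    [0,0.16,0],
    [0,0.2,0],
    [0,0.23,0],
    [0,0.258,0],
    [0,0.258,0]
  ],
  "yaw": [0,0,0,0,0,0,0,0]
}}

```text
time: 6.93
tool_pos: [0.5005, 0.1997, 0.1924]
tcp_rot: [2.146, 2.294, 0.001]
wrist_force: [-1.0, 2.2, 5.5]
width: 0.681
grip_force: 29.6
```

```bash
python3 fl.py
```

```text
[0.5005 0.1997 0.1924] [-1.   2.2  5.5] 0.6810806499751573 29.61385717964731
scene 765 ((502.8412170410156, 198.56875610351562), 57.04521560668945) [446.76132 143.71526] [558.61395 253.0208 ] z98 0.0238
side 719 ((498.1304016113281, 200.53549194335938), 54.65732955932617) [444.15472 151.36691] [552.0112  254.77379] z98 0.0239
```

Request:
{"op": "drive_tool", "data": {
  "claw": [55,55,55,55,55,55,55,55],
  "slide": [
    [0.03,0.002,0],
    [0.06,0.004,0],
    [0.09,0.006,0],
    [0.12,0.008,0],
    [0.15,0.01,0],
    [0.18,0.012,0],
    [0.2,0.0135,0],
    [0.2,0.0135,0]
  ],
  "yaw": [0,0,0,0,0,0,0,0]
}}

```text
time: 7.7
tool_pos: [0.6, 0.2052, 0.1925]
tcp_rot: [-2.146, -2.291, 0.004]
wrist_force: [-5.6, -0.7, 12.4]
width: 0.677
grip_force: 29.1
```

Request:
{"op": "drive_tool", "data": {
  "claw": [55,55,55,55,55,55,55,55],
  "slide": [
    [0.015,0.001,0],
    [0.03,0.002,0],
    [0.045,0.003,0],
    [0.06,0.004,0],
    [0.075,0.005,0],
    [0.085,0.006,0],
    [0.09,0.006,0],
    [0.09,0.006,0]
  ],
  "yaw": [0,0,0,0,0,0,0,0]
}}

```text
time: 8.37
tool_pos: [0.6425, 0.2081, 0.1925]
tcp_rot: [-2.144, -2.288, 0.011]
wrist_force: [-14.1, -0.5, 17.1]
width: 0.681
grip_force: 31.1
```

Request:
{"op": "drive_tool", "data": {
  "claw": [55,55,55,55,55,55],
  "slide": [
    [0.004,0,0],
    [0.008,0.001,0],
    [0.012,0.001,0],
    [0.014,0.001,0],
    [0.014,0.001,0],
    [0.014,0.001,0]
  ],
  "yaw": [0,0,0,0,0,0]
}}

```text
time: 8.87
tool_pos: [0.6489, 0.2086, 0.1925]
tcp_rot: [-2.143, -2.288, 0.012]
wrist_force: [-15.4, -0.3, 18.4]
width: 0.68
grip_force: 31.4
```

```bash
python3 fl.py
```

```text
[0.6489 0.2086 0.1925] [-15.4  -0.3  18.4] 0.6804591516128716 31.36436812521424
scene 1265 ((647.9954833984375, 206.10733032226562), 86.86492919921875) [593.09937 131.49883] [720.45856 282.22903] z98 0.0237
side 846 ((630.6058349609375, 209.55081176757812), 78.5501480102539) [589.314  133.0449] [708.6899 283.611 ] z98 0.0239
```

Request:
{"op": "drive_tool", "data": {
  "claw": [55,55,55,55,55,55],
  "slide": [
    [0.004,0,0.002],
    [0.008,0.001,0.002],
    [0.012,0.001,0.002],
    [0.012,0.001,0.002],
    [0.012,0.001,0.002],
    [0.012,0.001,0.002]
  ],
  "yaw": [0,0,0,0,0,0]
}}

```text
time: 9.47
tool_pos: [0.6539, 0.2089, 0.1925]
tcp_rot: [-2.142, -2.286, 0.016]
wrist_force: [-18.1, -1.2, 16.1]
width: 0.678
grip_force: 31.7
```

Run:
```python
from h import *
s=bot.read_state();print(s['tool_pos'],s['wrist_force'])
c=cam('wrist');cv2.imwrite('pics/w4.png',c['color'][...,::-1]);print(c['eye'],c['rotation'])
np.savez('w4',**{k:c[k] for k in('color','depth','mtx','eye','rotation')})
```

```text
[0.65394788 0.20892316 0.19250055] [-18.12024189  -1.17793181  16.1009076 ]
[0.64874497 0.28520866 0.16196852] [-0.30648297  0.0036941   0.06718794]
```

View pics/w4.png

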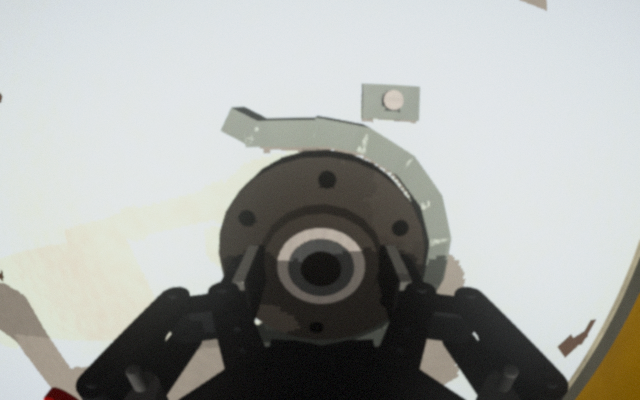

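The wrist view shows the flange bore at (321,267), midway between the fingers, and the rim touching the nest arc at about (415,200).

Request:
{"op": "drive_tool", "data": {
  "claw": [55,55,55,55,55,55],
  "slide": [
    [0.004,0,0.002],
    [0.008,0,0.002],
    [0.01,0,0.002],
    [0.01,0,0.002],
    [0.01,0,0.002],
    [0.01,0,0.002]
  ],
  "yaw": [0,0,0,0,0,0]
}}

```text
time: 10.02
tool_pos: [0.6559, 0.2091, 0.1925]
tcp_rot: [-2.138, -2.281, 0.027]
wrist_force: [-28.4, 0.1, 21.2]
width: 0.681
grip_force: 33.8
```

```bash
cat > rn.py <<'E'
from h import *
from scipy.optimize import least_squares
s=bot.read_state();print(s['tool_pos'],s['wrist_force'])
for n in('scene','side'):
    c=cam(n);w=pts(c);z=w[...,2];m=c['color'].max(2);q0=dict(np.load(n+'.npz'));w0=pts(q0)
    r0=(abs(w0[...,0]-.66)<.07)&(abs(w0[...,1]-.209)<.085)&(w0[...,2]>.014)
    r0=cv2.dilate(r0.astype(np.uint8),np.ones((3,3)))>0   # pixels of the nest at start
    q=(np.hypot(w[...,0]-.65,w[...,1]-.209)<.075)&(z>.012)&(z<.0255)&(m<(45 if n=='scene' else 75))&~r0
    p=w[q][:,:2]*1000
    h=cv2.convexHull(p.astype(np.float32))[:,0]
    f=least_squares(lambda a:np.hypot(*(h-a[:2]).T)-55,[650,209],loss='soft_l1').x
    print(n,len(p),'centre',f,p.min(0),p.max(0),'res',(np.hypot(*(h-f).T)-55).round(0))
    cv2.imwrite('pics/rn_%s.png'%n,q.astype(np.uint8)*255)
E
python3 rn.py
```

```text
[0.65589675 0.20914511 0.19249766] [-28.43319591   0.10315091  21.21231332]
scene 744 centre [649.51009328 207.98458376] [598.35223648 154.59998638] [702.81762555 261.77668897] res [-2. -2. -3. -2. -1. -0. -2. -2. -1. -3. -4. -3. -4. -4. -2. -2. -3. -5.
 -4. -3. -2. -1. -0. -2. -2. -1. -1. -1. -1. -1. -1. -2.]
side 685 centre [648.42298774 209.49483866] [594.35203188 158.44168046] [692.63555098 262.89139067] res [ -9.  -4.  -2.  -1.  -0.  -1.  -1.  -1.  -1.  -1.   0.  -0.  -0.  -0.
  -0.  -1.  -0.  -1.  -1.  -1.  -1.  -2.  -3. -15. -12.]
```

Request:
{"op": "drive_tool", "data": {
  "claw": [55,76,76,76,76,76,76,76],
  "slide": [
    [-0.008,0,0.0],
    [-0.012,0,0.0],
    [-0.012,0,0.0],
    [-0.012,0,0.0],
    [-0.012,0,0.01],
    [-0.012,0,0.03],
    [-0.012,0,0.08],
    [-0.012,0,0.16]
  ],
  "yaw": [0,0,0,0,0,0,0,0]
}}

```text
time: 10.78
tool_pos: [0.6551, 0.2086, 0.2699]
tcp_rot: [-2.144, -2.29, 0.012]
wrist_force: [-0.8, -0.0, -0.5]
width: 0.888
grip_force: 0.0
```

Request:
{"op": "drive_tool", "data": {
  "claw": [76,76,76,76,76,76,76,76],
  "slide": [
    [0,0,0.08],
    [-0.08,0,0.12],
    [-0.16,0,0.12],
    [-0.24,0,0.12],
    [-0.3,0,0.12],
    [-0.3,0,0.12],
    [-0.3,0,0.12],
    [-0.3,0,0.12]
  ],
  "yaw": [0,0,0,0,0,0,0,0]
}}

```text
time: 11.45
tool_pos: [0.5077, 0.2096, 0.3351]
tcp_rot: [2.146, 2.292, 0.004]
wrist_force: [0.2, -0.6, -0.3]
width: 0.889
grip_force: 0.0
```

```bash
python3 rn.py
python3 - <<'E'
import cv2,numpy as np
from h import *
c=cam('scene');np.savez('scene2',**{k:c[k] for k in('color','depth','mtx','eye','rotation')})
d=cam('side');a=cv2.resize(c['color'][235:345,300:440],(560,440));b=cv2.resize(d['color'][160:270,170:310],(560,440))
cv2.imwrite('pics/rn.png',cv2.resize(np.hstack([a,b])[...,::-1],(800,314)))
E
```

```text
[0.50766541 0.20958236 0.33506646] [ 0.16170542 -0.58581453 -0.27619284]
scene 1074 centre [649.70930164 207.62203141] [595.16665019 154.02313433] [702.88934798 261.31286554] res [-1. -2. -2. -2. -1. -1. -2. -0. -1. -3. -3. -3. -3. -2. -2. -2. -1. -0.
 -2. -2. -2. -1. -0. -0. -1.  0. -3. -1. -2. -1. -2. -2. -2. -2.]
side 863 centre [648.24337418 210.04267736] [594.71604799 159.11941756] [696.51213625 263.4927555 ] res [-3. -8. -5. -2. -1. -1. -1. -2. -2. -2. -1. -1. -1. -1.  0. -1. -1. -1.
 -1. -1. -1. -1. -0. -1. -6. -4. -6. -7. -6.]
```

View pics/rn.png

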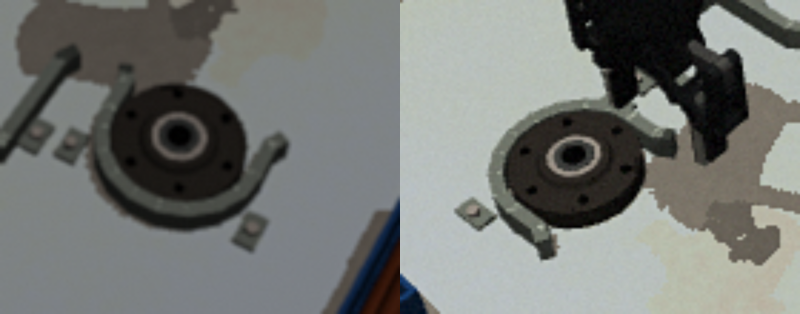

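Both views show the flange seated concentrically against the back of the round nest, and my fitted centre agrees to about 1–2 mm. Next is the block.

Request:
{"op": "drive_tool", "data": {
  "claw": [62,62,62,62,62,62,62,62],
  "slide": [
    [-0.036,-0.575,0],
    [-0.036,-0.575,0],
    [-0.036,-0.575,0],
    [-0.036,-0.575,0],
    [-0.036,-0.575,0],
    [-0.036,-0.575,0],
    [-0.036,-0.575,0],
    [-0.036,-0.575,0]
  ],
  "yaw": [-0.113,-0.113,-0.113,-0.113,-0.113,-0.113,-0.113,-0.113]
}}

```text
time: 12.32
tool_pos: [0.4891, -0.0841, 0.334]
tcp_rot: [2.522, 1.869, -0.002]
wrist_force: [0.9, 0.7, -0.1]
width: 0.725
grip_force: 0.0
```

Request:
{"op": "drive_tool", "data": {
  "claw": [62,62,62,62,62,62,62,62],
  "slide": [
    [-0.036,-0.575,0],
    [-0.036,-0.575,0],
    [-0.036,-0.575,0],
    [-0.036,-0.575,0],
    [-0.036,-0.575,0],
    [-0.036,-0.575,0],
    [-0.036,-0.575,0],
    [-0.036,-0.575,-0.06]
  ],
  "yaw": [0,0,0,0,0,0,0,0]
}}

```text
time: 12.98
tool_pos: [0.4732, -0.3743, 0.3103]
tcp_rot: [2.509, 1.863, 0.002]
wrist_force: [1.1, -0.5, 1.1]
width: 0.723
grip_force: 0.0
```

Request:
{"op": "drive_tool", "data": {
  "claw": [62,62,62],
  "slide": [
    [0,0,-0.06],
    [0,0,-0.06],
    [0,0,-0.06]
  ],
  "yaw": [0,0,0]
}}

```text
time: 13.23
tool_pos: [0.4701, -0.3652, 0.2712]
tcp_rot: [-2.514, -1.874, 0.002]
wrist_force: [0.5, -0.9, -0.7]
width: 0.727
grip_force: 0.0
```

Run:
```python
from h import *
c=cam('wrist');save(c,'w5');s=bot.read_state();print(s['tool_pos'],s['tcp_rot'],s['wrist_force'])
```

```text
[ 0.47104269 -0.36554016  0.27330031] [-2.51668767e+00 -1.87737461e+00  5.50216744e-04] [ 0.70792358 -0.4952553   0.64145083]
```

View pics/w5.png

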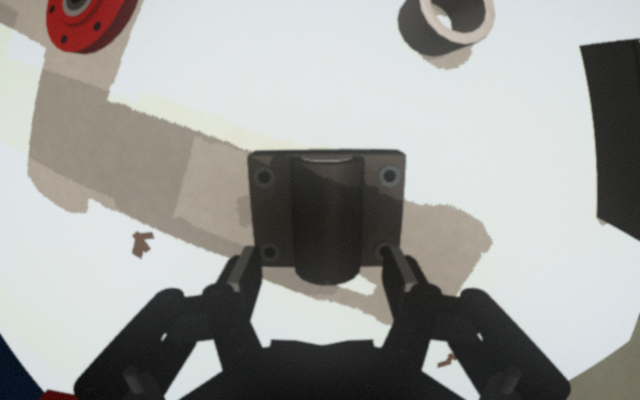

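The block lies square between the fingers: base from x 250 to 405 at row 150, barrel centred near x 327 and finger midpoint at x 321. That puts it about 4 mm off along the closing line, so I'll correct that while descending.

Request:
{"op": "drive_tool", "data": {
  "claw": [62,62,62,62,62,62,62,62],
  "slide": [
    [0.006,-0.002,-0.02],
    [0.006,-0.002,-0.05],
    [0.006,-0.002,-0.08],
    [0.006,-0.002,-0.1],
    [0.006,-0.002,-0.12],
    [0.006,-0.002,-0.136],
    [0.006,-0.002,-0.136],
    [0.006,-0.002,-0.136]
  ],
  "yaw": [0,0,0,0,0,0,0,0]
}}

```text
time: 13.95
tool_pos: [0.4738, -0.3665, 0.2055]
tcp_rot: [-2.518, -1.878, 0.0]
wrist_force: [0.1, -0.5, -0.3]
width: 0.727
grip_force: 0.0
```

Request:
{"op": "drive_tool", "data": {
  "claw": [62,62,62,62,62,62],
  "slide": [
    [0,0,-0.004],
    [0,0,-0.008],
    [0,0,-0.012],
    [0,0,-0.016],
    [0,0,-0.016],
    [0,0,-0.016]
  ],
  "yaw": [0,0,0,0,0,0]
}}

```text
time: 14.45
tool_pos: [0.4737, -0.3666, 0.1976]
tcp_rot: [-2.518, -1.878, 0.0]
wrist_force: [0.1, 0.6, 0.1]
width: 0.725
grip_force: 0.0
```

Request:
{"op": "drive_tool", "data": {
  "claw": [62,62,54,46,46,46,46,46],
  "slide": [
    [0,0,-0.004],
    [0,0,-0.004],
    [0,0,-0.004],
    [0,0,-0.004],
    [0,0,-0.004],
    [0,0,-0.004],
    [0,0,-0.004],
    [0,0,-0.004]
  ],
  "yaw": [0,0,0,0,0,0,0,0],
  "newtons": 40
}}

```text
time: 15.12
tool_pos: [0.4734, -0.3665, 0.1959]
tcp_rot: [-2.517, -1.878, 0.001]
wrist_force: [-3.6, 1.4, 4.6]
width: 0.59
grip_force: 43.6
```

Request:
{"op": "drive_tool", "data": {
  "claw": [46,46,46,46,46,46,46,46],
  "slide": [
    [-0.004,0.01,0.002],
    [-0.016,0.03,0.002],
    [-0.018,0.06,0.002],
    [-0.018,0.09,0.002],
    [-0.018,0.12,0.002],
    [-0.018,0.15,0.002],
    [-0.018,0.18,0.002],
    [-0.018,0.21,0.002]
  ],
  "yaw": [0,0,0.01,0.02,0.03,0.04,0.05,0.06]
}}

```text
time: 15.78
tool_pos: [0.4644, -0.2593, 0.1962]
tcp_rot: [-2.325, -2.11, 0.0]
wrist_force: [0.2, 1.1, -6.7]
width: 0.586
grip_force: 42.9
```

Request:
{"op": "drive_tool", "data": {
  "claw": [46,46,46,46,46,46,46,46],
  "slide": [
    [0,0.03,0],
    [0,0.06,0],
    [0,0.09,0],
    [0,0.12,0],
    [0,0.15,0],
    [0,0.18,0],
    [0,0.21,0],
    [0,0.24,0]
  ],
  "yaw": [0.01,0.02,0.03,0.04,0.04,0.04,0.04,0.04]
}}

```text
time: 16.45
tool_pos: [0.4646, -0.14, 0.1967]
tcp_rot: [2.191, 2.251, 0.0]
wrist_force: [0.1, 0.2, -6.0]
width: 0.59
grip_force: 42.9
```

```bash
cat > bl.py <<'E'
from h import *
s=bot.read_state();T=s['tool_pos'];print(T.round(4),np.array(s['tcp_rot']).round(3),s['wrist_force'].round(1),s['width'])
for n in('scene','side'):
    c=cam(n);w=pts(c);z=w[...,2];m=c['color'].max(2)
    q=(np.hypot(w[...,0]-T[0],w[...,1]-T[1])<.09)&(z>.012)&(z<.026)&(m<(45 if n=='scene' else 75))
    q=cv2.morphologyEx(q.astype(np.uint8),cv2.MORPH_OPEN,np.ones((3,3)))>0
    p=(w[q][:,:2]*1000).astype(np.float32); print(n,len(p),cv2.minAreaRect(p))
    S=(np.hypot(w[...,0]-.59,w[...,1]+.247)<.04)&(z>.05); 
    if S.sum(): print('sleeve top',w[S][:,:2].mean(0).round(4))
E
python3 bl.py
```

```text
[ 0.4646 -0.14    0.1967] [2.191 2.251 0.   ] [ 0.1  0.2 -6. ] 0.5902210911944024
scene 237 ((473.5882873535156, -140.80908203125), (105.08946990966797, 92.14102172851562), 1.4951398372650146)
sleeve top [ 0.5936 -0.2473]
side 259 ((439.8285217285156, -111.0313720703125), (142.95579528808594, 70.6431655883789), 40.69377136230469)
sleeve top [ 0.6003 -0.2378]
```

Request:
{"op": "drive_tool", "data": {
  "claw": [46,46,46,46,46,46,46,46],
  "slide": [
    [0.0,0.03,-0.001],
    [0.01,0.07,-0.001],
    [0.02,0.11,-0.001],
    [0.03,0.15,-0.001],
    [0.04,0.19,-0.001],
    [0.05,0.23,-0.001],
    [0.06,0.27,-0.001],
    [0.068,0.31,-0.001]
  ],
  "yaw": [0,0,0,0,0,0,0,0]
}}

```text
time: 17.22
tool_pos: [0.4991, 0.0145, 0.1964]
tcp_rot: [2.191, 2.25, 0.001]
wrist_force: [0.0, 0.6, -6.3]
width: 0.589
grip_force: 43.0
```

Request:
{"op": "drive_tool", "data": {
  "claw": [46,46,46,46],
  "slide": [
    [0,0.02,-0.0005],
    [0.002,0.026,-0.0005],
    [0.002,0.026,-0.0005],
    [0.002,0.026,-0.0005]
  ],
  "yaw": [0,0,0,0]
}}

```text
time: 17.55
tool_pos: [0.4997, 0.0261, 0.196]
tcp_rot: [2.193, 2.25, -0.0]
wrist_force: [0.1, 0.5, -5.9]
width: 0.59
grip_force: 43.1
```

```bash
python3 bl.py
python3 - <<'E'
from h import *
c=cam('wrist');save(c,'w6');np.savez('w6',**{k:c[k] for k in('color','depth','mtx','eye','rotation')})
E
```

```text
[0.4997 0.0261 0.196 ] [ 2.193  2.25  -0.   ] [ 0.1  0.5 -5.9] 0.5902016729472341
scene 342 ((501.98748779296875, 24.707077026367188), (117.55703735351562, 90.83837127685547), 0.9828824400901794)
sleeve top [ 0.5938 -0.2469]
side 373 ((496.86895751953125, 26.871471405029297), (115.17296600341797, 90.55055236816406), 2.044431447982788)
sleeve top [ 0.5889 -0.2443]
```

View pics/w6.png

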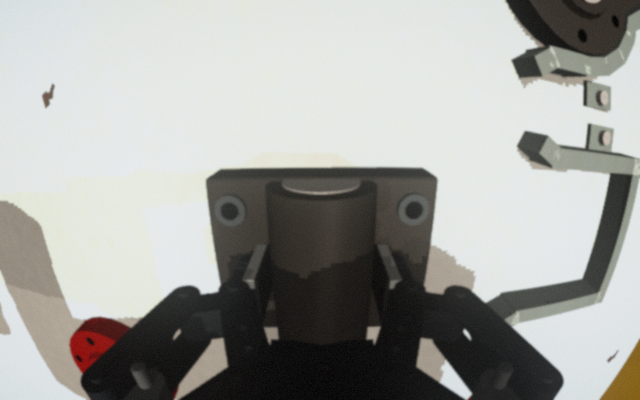

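The block is gripped squarely and aligned with the nest mouth, which is at right (520–620, 150–310). The steady −6 N on the wrist suggests the arm is carrying most of the block's weight, so I'll lower slightly.

Request:
{"op": "drive_tool", "data": {
  "claw": [46,46,46,46,46],
  "slide": [
    [0,0.002,-0.001],
    [0,0.004,-0.002],
    [0,0.004,-0.003],
    [0,0.004,-0.003],
    [0,0.004,-0.003]
  ],
  "yaw": [0,0,0,0,0]
}}

```text
time: 18.12
tool_pos: [0.5001, 0.0272, 0.1959]
tcp_rot: [2.192, 2.248, -0.002]
wrist_force: [-4.0, -4.5, 5.5]
width: 0.59
grip_force: 44.3
```

Request:
{"op": "drive_tool", "data": {
  "claw": [46,46,46,46,46,46,46,46],
  "slide": [
    [0.02,0.0005,0.001],
    [0.05,0.0015,0.001],
    [0.08,0.0025,0.001],
    [0.11,0.003,0.001],
    [0.14,0.004,0.001],
    [0.17,0.005,0.001],
    [0.2,0.006,0.001],
    [0.2,0.006,0.001]
  ],
  "yaw": [0,0,0,0,0,0,0,0]
}}

```text
time: 18.78
tool_pos: [0.6022, 0.031, 0.1962]
tcp_rot: [2.192, 2.246, 0.004]
wrist_force: [2.8, 0.3, -0.8]
width: 0.591
grip_force: 44.3
```

Request:
{"op": "drive_tool", "data": {
  "claw": [46,46,46,46,46,46,46,46],
  "slide": [
    [0.02,0.0005,0],
    [0.04,0.001,0],
    [0.06,0.0015,0],
    [0.08,0.002,0],
    [0.1,0.0025,0],
    [0.12,0.003,0],
    [0.12,0.003,0],
    [0.12,0.003,0]
  ],
  "yaw": [0,0,0,0,0,0,0,0]
}}

```text
time: 19.45
tool_pos: [0.6601, 0.0326, 0.1959]
tcp_rot: [2.193, 2.248, 0.001]
wrist_force: [-1.5, 0.3, 4.9]
width: 0.587
grip_force: 44.7
```

Free so far, with no side forces. Now the slow final push.

Request:
{"op": "drive_tool", "data": {
  "claw": [46,46,46,46,46,46,46],
  "slide": [
    [0.004,0,0],
    [0.008,0,0],
    [0.012,0,0],
    [0.016,0,0],
    [0.018,0,0],
    [0.018,0,0],
    [0.018,0,0]
  ],
  "yaw": [0,0,0,0,0,0,0]
}}

```text
time: 20.03
tool_pos: [0.6666, 0.0327, 0.1957]
tcp_rot: [-2.191, -2.246, 0.007]
wrist_force: [-10.7, 0.6, 11.3]
width: 0.586
grip_force: 45.3
```

Request:
{"op": "drive_tool", "data": {
  "claw": [46,46,46,46,46,46],
  "slide": [
    [0.004,0,0],
    [0.008,0,0],
    [0.012,0,0],
    [0.012,0,0],
    [0.012,0,0],
    [0.012,0,0]
  ],
  "yaw": [0,0,0,0,0,0]
}}

```text
time: 20.53
tool_pos: [0.6692, 0.0329, 0.1955]
tcp_rot: [-2.185, -2.24, 0.019]
wrist_force: [-25.2, 0.4, 23.5]
width: 0.593
grip_force: 46.8
```

```bash
python3 bl.py
```

```text
[0.6692 0.0329 0.1955] [-2.185 -2.24   0.019] [-25.2   0.4  23.5] 0.5932621002619182
scene 540 ((672.9967651367188, 29.946157455444336), (128.7008819580078, 117.92042541503906), 1.9257078170776367)
sleeve top [ 0.5938 -0.2474]
side 357 ((666.8652954101562, 31.908390045166016), (123.13270568847656, 131.68321228027344), 1.3799673318862915)
sleeve top [ 0.5883 -0.2443]
```

The block is stalled against the back at 25 N, with the position matching home. Releasing.

Request:
{"op": "drive_tool", "data": {
  "claw": [46,62,62,62,62,62,62,62],
  "slide": [
    [-0.006,0,0.002],
    [-0.01,0,0.002],
    [-0.01,0,0.002],
    [-0.01,0,0.002],
    [-0.01,0,0.02],
    [-0.01,0,0.06],
    [-0.01,0,0.12],
    [-0.01,0,0.2]
  ],
  "yaw": [0,0,0,0,0,0,0,0]
}}

```text
time: 21.3
tool_pos: [0.6688, 0.0328, 0.2931]
tcp_rot: [-2.191, -2.246, 0.006]
wrist_force: [1.5, -0.0, 0.3]
width: 0.725
grip_force: 0.0
```

Request:
{"op": "drive_tool", "data": {
  "claw": [62,62,62,62,62,62,62,62],
  "slide": [
    [0,0,0.08],
    [-0.08,0,0.16],
    [-0.16,0,0.2],
    [-0.24,0,0.2],
    [-0.32,0,0.2],
    [-0.4,0,0.2],
    [-0.4,0,0.2],
    [-0.4,0,0.2]
  ],
  "yaw": [0,0,0,0,0,0,0,0]
}}

```text
time: 21.97
tool_pos: [0.4674, 0.0329, 0.3957]
tcp_rot: [2.192, 2.249, 0.002]
wrist_force: [0.5, -0.0, 0.3]
width: 0.726
grip_force: 0.0
```

```bash
python3 rn.py
python3 - <<'E'
from h import *
print(bot.read_state()['wrist_force'])
P=[]
for n in('scene','side'):
    c=cam(n);w=pts(c);z=w[...,2];m=c['color'].max(2)
    q=(abs(w[...,0]-.66)<.09)&(abs(w[...,1]-.032)<.06)&(z>.018)&(z<.06)&(m<(45 if n=='scene' else 70))
    q&=~((w[...,0]>.72))
    q=cv2.morphologyEx(q.astype(np.uint8),cv2.MORPH_OPEN,np.ones((3,3)))>0
    print(n,q.sum(),cv2.minAreaRect((w[q][:,:2]*1000).astype(np.float32)),np.percentile(z[q],99))
    b=(abs(w[...,0]-.66)<.09)&(abs(w[...,1]-.032)<.06)&(z>.046); print('barrel',cv2.minAreaRect((w[b][:,:2]*1000).astype(np.float32)))
    P.append(cv2.resize(c['color'][225:335,245:415] if n=='scene' else c['color'][130:240,180:350],(400,259)))
cv2.imwrite('pics/end.png',np.hstack(P)[...,::-1])
E
```

```text
[0.46737042 0.03292769 0.39574425] [ 0.52845686 -0.03849204  0.28902792]
scene 1082 centre [651.49894257 207.01446902] [596.49021085 154.78399779] [702.56682199 261.30876186] res [-4. -3. -1. -2. -2. -2. -1. -1. -1. -1. -1. -1. -2. -1. -1. -2. -1.  0.
  0. -0. -1. -1. -1. -1. -1. -1. -1. -0. -1. -2. -2. -3. -2. -3. -3. -3.
 -4. -4.]
side 862 centre [648.03882154 209.41657468] [594.60678981 156.89604398] [694.95693045 263.07736659] res [-7. -5. -4. -1. -0. -1. -1. -1. -1. -1. -1. -1. -2. -1.  0. -0. -1. -1.
 -0. -1. -1. -1. -1. -1. -1. -7. -9. -8. -8. -8.]
[1.21755364 0.3779415  0.34266916]
scene 1543 ((663.1997680664062, 29.02316665649414), (113.55503845214844, 95.56169128417969), 1.144718050956726) 0.055324287360726455
barrel ((667.7095947265625, 29.95463752746582), (39.5177001953125, 89.7221908569336), 0.6363285779953003)
side 1277 ((661.7576293945312, 29.971576690673828), (106.23917388916016, 115.55638122558594), 89.7496337890625) 0.05583672875940251
barrel ((661.808349609375, 32.959320068359375), (41.6381721496582, 89.89421844482422), 0.021616550162434578)
```

View pics/end.png

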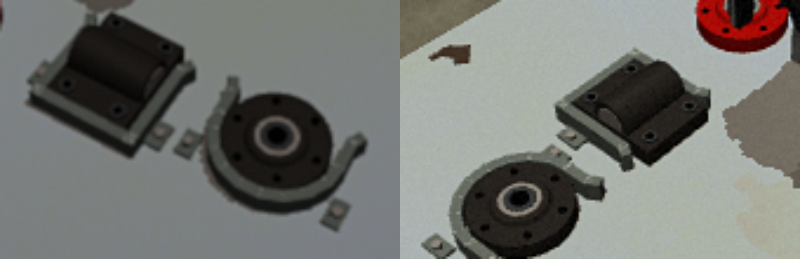

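Both parts are seated against the backs of their nests in both views, and the arm is clear. Handing in.

```bash
python3 -c "
from workcell import bot
print(bot.finish_job())"
```

```text
the job is handed in; nothing more can be done
None
```

I slid the flange and the block fully home in their nests and handed the job in at about 22 s; the final camera views show both seated, the sleeve read unmoved at the last check, and the end cap was not re-measured, though no move came near it.

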